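# Dispense one tin from the sprung-gate rack and lay it in the tray

## Task

Fetch the next tin from the tin rack: pull the gate's white handle all the way out to its stop until one tin has rolled down to the two pins at the front, then ease the gate fully home again without letting it snap shut. Take that tin off the rack and lay it on its side in the wooden tray, setting it down rather than dropping it; leave the other two tins in the rack and do not disturb the pepper mill, the bowl or the oil bottle.

Things in the scene. Friction and masses are not known exactly. Their poses are not given: they have to be found in the camera images.
- rack: Tin rack of pale wood, 350 mm long (x), 168 mm wide (y), fixed. Origin: centre of its underside, on the counter; x points from its low front end up the chute, roughly away from the robot; y left, z up. Its aluminium chute, 104 mm wide between side boards 30 mm high, slopes 15 degrees down to -x; three tins lie across it, long axes along y.
- shelf_edge (a point): Middle of the lower front edge of the rack's fixed shelf, held above the chute: 168 mm wide (y), 112 mm deep, underside 256 mm above the counter, two jars on it up to 330 mm. It runs back from here (+x) and blocks a vertical gripper over the gate's handle. Fixed on the rack at (-0.012, 0, 0.256); rack's axes.
- pins (a point): Midpoint between the tops of the two steel pins that stop a tin at the front of the chute: each 12 mm thick, standing 36 mm off the chute floor at y = +-38 mm, 64 mm of free space between them. Fixed on the rack.
- gate (a joint): Travel of the rack's sprung gate, m: 0 = home, 0.034 = out at the stop. It pulls up square to the chute floor, along (-0.259, 0, 0.966) in the rack's frame. Takes about 7 N at first, 12 N at the stop; springs shut if let go. At home its front blade holds back the first tin; pulled out, that blade clears it and another rises behind it to hold the rest.
- pull (a point): Centre of the gate's white ceramic handle: 26 mm thick (y), 30 mm deep (x), 50 mm long along the pull, on a thin stem over a 132 mm wide (y) steel beam whose top is 38 mm below this point. Moves with the gate; at home it is at (-0.029, 0, 0.175) in the rack's frame. Axes: z the pull direction, y the rack's y.
- pickup (a point): Where the centre of a tin lies once it has rolled down to rest against the two front pins: fixed on the rack at (-0.117, 0, 0.066) in its frame, 27 mm off the sloping chute floor. Its axes are the rack's.
- next_place (a point): Where the centre of the tin waiting behind the closed gate lies: fixed on the rack, 142 mm up the slope from pickup. Its axes are the rack's.
- tin_a: Steel food tin with a paper label and a reddish band, 54 mm diameter, 100 mm long, about 0.2 kg, all three alike, lying on its side. Origin: its centre; its y axis is the tin's long axis (x and z turn as it rolls). This one starts first in the chute, right behind the gate blade.
- tin_b: Steel food tin with a paper label and a reddish band, 54 mm diameter, 100 mm long, about 0.2 kg, all three alike, lying on its side. Origin: its centre; its y axis is the tin's long axis (x and z turn as it rolls). This one starts second, behind the first.
- tin_c: Steel food tin with a paper label and a reddish band, 54 mm diameter, 100 mm long, about 0.2 kg, all three alike, lying on its side. Origin: its centre; its y axis is the tin's long axis (x and z turn as it rolls). This one starts last, highest in the chute.
- tray: Shallow open wooden tray, 200 mm (x) by 150 mm (y), 32 mm high, walls and floor 6 mm thick, with a low dark bar handle outside each long side; fixed. Origin: centre of its underside, on the counter. It stands on the left or on the right of the rack.
- board: Pale chopping board 220 x 150 x 18 mm, fixed, on the other side of the rack from the tray. Origin: centre of its underside.
- mill: Turned wooden pepper mill, 56 mm diameter, 150 mm tall, loose, standing on the board. Origin: centre of its underside.
- bowl: White china bowl, 100 mm wide, 45 mm high, loose, on the board. Origin: centre of its underside.
- oil: Green glass oil bottle, 64 mm diameter, 210 mm tall, loose, on the counter far to one side behind the tray or board. Origin: centre of its underside.
Mind the look-alikes: they are no part of the job. What is shaped like the tin_b but green or red is not meant. Of the things that look like the tray, take the one that is farthest to the robot's left at the start.

How it is judged (in metres and radians):
On the way, in this order (a step that is already met when the one before it is completed fails the run):
1. the gate is pulled out to its stop (at least 31 of 34 mm) (value of joint gate above 0.031 m), for 0.2 s.
2. the gate is home again (within 3 mm) and the first tin lies at the pins (within 20 mm) (value of joint gate below 0.003 m and distance between tin_a and pickup below 0.02 m), for 0.2 s.
3. the tin is lowered into the tray in the fingers, its centre less than 47 mm above the tray's underside (x of tin_a in the frame of tray between -0.1 and 0.1 m and y of tin_a in the frame of tray between -0.075 and 0.075 m and z of tin_a in the frame of tray below 0.047 m and contact force between the fingers and tin_a above 0.5 N).
At the end, for the whole second after the job is handed in: The first tin lies on its side on the floor of the tray, at rest and released; the gate is home within 3 mm; the second tin waits behind the gate within 20 mm of its place, with the third behind it in the chute (centres under 75 mm apart) (x of tin_a in the frame of tray between -0.1 and 0.1 m and y of tin_a in the frame of tray between -0.075 and 0.075 m and z of tin_a in the frame of tray below 0.042 m and angle between tin_a's own y axis and vertical between 1.3 and 1.84 rad and linear speed of tin_a below 0.05 m/s and value of joint gate below 0.003 m and distance between tin_b and next_place below 0.02 m and x of tin_c in the frame of rack above 0.04 m and distance between tin_c and tin_b below 0.075 m); the robot touches nothing.
It fails at once if the gate snaps shut (faster than 0.7 m/s) (velocity of joint gate below -0.7 m/s).
It fails at once if a second tin comes out past the gate (x of any of tin_b, tin_c in the frame of rack below -0.02 m).
It fails at once if the pepper mill is pushed more than 30 mm or tipped over (distance of mill from where it was at the start of the episode above 0.03 m or angle between mill's own z axis and vertical above 0.5 rad).
It fails at once if the bowl is pushed more than 30 mm or tipped over (distance of bowl from where it was at the start of the episode above 0.03 m or angle between bowl's own z axis and vertical above 0.5 rad).
It fails at once if the oil bottle is pushed more than 30 mm or tipped over (distance of oil from where it was at the start of the episode above 0.03 m or angle between oil's own z axis and vertical above 0.5 rad).
It also fails if it takes over 59 s, if anything falls off the work surface, if the arm or the gripper's body presses on something with over 40 N, if the wrist force passes 120 N, or if a joint passes its speed limit or range.

## Robot

A 7-joint arm with a two-finger parallel gripper is mounted at the origin on the work surface. World frame = base frame: x ahead of the robot, y to its left, z up, the work surface at z = 0. Lengths are in m, angles in degrees, forces in N, time in s.
With the tool pointing down it reaches from about 0.35 to 0.9 m from the base axis. Payload 8.1 kg.
Tool frame: the origin (TCP) lies midway between the tips of the shut fingers; the grasp point (between the pads) lies 19 mm behind it; z points along the fingers, y is the line along which they close (so a half turn about z gives the same grasp; the last joint's range is limited). The gripper opens to 85 mm and grips with 20 to 120 N. Pads are 22 mm wide; open, the fingers measure 114 mm over their backs; the gripper's body (76 mm by 85 mm) begins 54 mm behind the grasp point. The pads swing forward as they close: fully open they stand 13 mm farther back than shut.
Start: joints at [-70.107, 24.895, 1.432, 90.138, -0.665, 64.973, -4.303], TCP at [0.272, 0.563, 0.231] pointing down, gripper open.
Joint ranges: [-149.89, 149.89], [-25.12, 119.58], [-72.63, 75.52], [4.76, 147.25], [-75.54, 255.54], [6.69, 114.76], [-157.13, 157.13]. Speed limits (degrees/s): [127.2, 127.2, 172.46, 172.46, 180, 180, 180].

## Interface

Orientations are given as [roll, pitch, yaw] about the fixed x, y, z axes, in that order (R = Rz(yaw) Ry(pitch) Rx(roll)).
In Python, from plant import manip gives the robot as it stands.
- The arm moves only by the tool move_arm, never from a script. Its argument "increments" is one flat list of numbers, 6 for each row, row after row: the shift along the tool's x, y, z in units of 15 cm (1.0 is 15 cm), then the turn, a rotation vector about the tool's x, y, z in units of 45 degrees (1.0 is 45 degrees). A call has 1 to 5 rows; each row is the pose to reach, as a shift and turn from the pose commanded when the call began, along the tool's axes at that moment; what a row does not reach only later rows make up. A row lasts 1/10 s, in which the tool goes at most 50 mm and 8.59 degrees, less where a joint would pass 70% of its speed; a pose out of reach is approached as far as the arm can. A call with a number of a shift or a turn outside -1 to 1 is refused whole. A call with a gripper value outside its range is refused whole. "fingers" is the closure, from -1 (fully open) to 1 (shut), set as the call begins (left out, the last holds). The fingers move at their own pace and stop on an object; "newtons" is the grip in N (left out, the last holds). Time passes only in rows, so rows that repeat a pose let the fingers close. It gives the time, the measured TCP pose, the force, the opening and the grip force at its end, in the units of the state.
- manip.read_state(): the state, without advancing time (a new reading comes with each control period).
- manip.snapshot(name): name is "scene" or "top" or "wrist"; returns a dict with "image" (480x640x3 uint8, red, green, blue), "fx", "fy", "cx", "cy" (pixels), "view" (4x4, takes a point from world to camera coordinates); the wrist camera has in their place "mount" (4x4, takes a point from camera to tool coordinates, whose origin is the TCP and whose axes are the flange's). Camera axes: x right, y down, z forward; pixel columns grow to the right and rows downward; lengths in m; the calibration is good to about 2 mm. The wrist camera is an equidistant fisheye: a pixel r from the principal point sees the ray r / f radians off the axis. A picture is of the moment at which its call begins: read the wrist's pose just before it. There is no depth.
- manip.hand_in(): hands the job in; it is judged then, once.
The state is a dict: "time": time; "q": joint angles; "joint_vel": joint speeds; "tau": joint torques, N m; "tool_pos": TCP position; "tcp_rot": TCP orientation; "force": force on the tool from outside, world axes, zero at the start; "ft_torque": the same for the moment, N m; "width": finger opening in m; "gripper_force": force on a finger pad.
Only numpy, scipy, OpenCV 4.12 (cv2) and the standard library are available. Lean on these libraries where they do the work, as an engineer would, in place of code of your own. Each camera call takes 0.05 s, during which the arm holds its last target. There are 200 camera calls.

## Working session

There is one attempt and no reset: what is moved stays moved. The work goes in short steps, Python scripts to look and compute and a tool call to move; the robot and the scene stay as the last step left them, time stands still between calls to the robot, and variables do not carry over. Pictures are saved under pics/ and viewed, at most 10 in all, crops included, and the job is handed in when it is done.

Besides the shell and the picture viewer there is one more tool, called after ">>>" as a command line: name --argument value ..., lists and objects as JSON in quotes. move_arm: Moves the arm, as the interface text tells. Its arguments: {"type":"object","properties":{"increments":{"type":"array"},"fingers":{"type":"number"},"newtons":{"type":"number"}},"required":["increments"]}

```bash
mkdir -p pics; ls
python3 - <<'E'
from plant import manip
import cv2,numpy as np
s=manip.read_state();print({k:np.round(v,3).tolist() for k,v in s.items()})
a=manip.snapshot("scene");b=manip.snapshot("top")
for n,d in(("scene",a),("top",b)):
    cv2.imwrite(f"pics/{n}0.png",d["image"][...,::-1]);print(n,d["fx"],d["fy"],d["cx"],d["cy"]);print(np.round(d["view"],4).tolist())
    np.savez(f"{n}0.npz",**d)
E
```

```text
pics
{'time': 0.0, 'q': [-70.106, 24.935, 1.431, 90.19, -0.665, 64.974, -4.301], 'joint_vel': [-0.037, 0.066, 0.041, -0.124, -0.071, -0.016, 0.152], 'tau': [-0.0, -67.046, 1.025, -31.622, 0.016, 0.012, -0.0], 'tool_pos': [0.272, 0.562, 0.231], 'tcp_rot': [-179.91, 0.008, 154.224], 'force': [1.112, 0.479, 0.331], 'ft_torque': [-0.048, 0.014, -0.022], 'gripper_force': 0.0, 'width': 0.086}
scene 610.0468753805721 610.0468753805721 306.422166021727 236.0776572288765
[[-0.7756, 0.6311, -0.0109, 0.5206], [0.4355, 0.5226, -0.733, -0.0588], [-0.4569, -0.5733, -0.6802, 1.9512], [0.0, 0.0, 0.0, 1.0]]
top 567.1680889504976 567.1680889504976 314.3500663901976 227.753609390896
[[0.0071, -1.0, -0.0058, -0.1069], [-0.9818, -0.0059, -0.1898, 0.5732], [0.1898, 0.007, -0.9818, 1.3291], [0.0, 0.0, 0.0, 1.0]]
```

View pics/scene0.png

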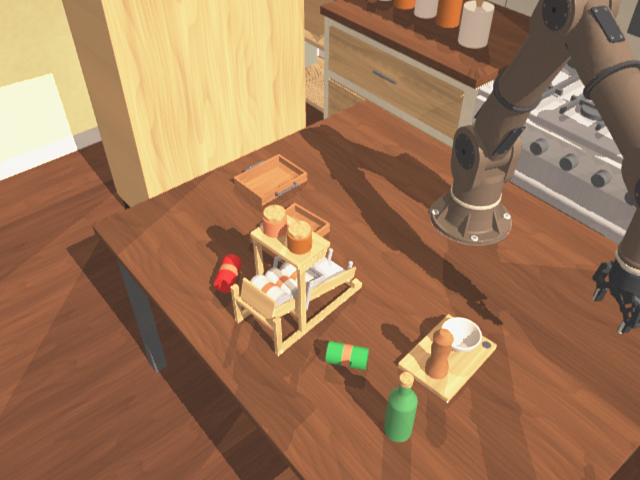

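View pics/top0.png

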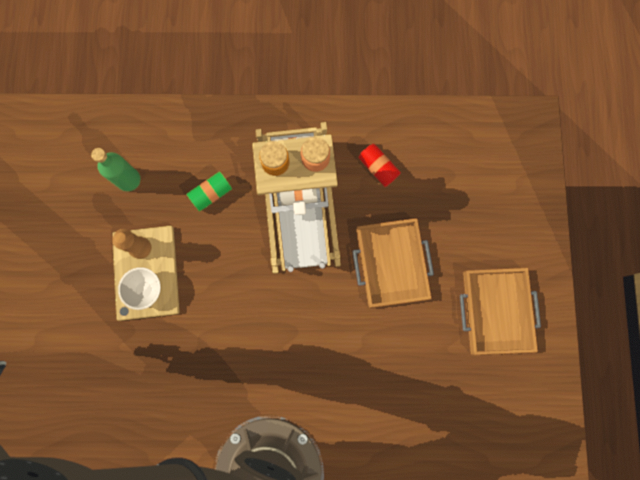

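The tray meant is the one next to the rack, at (393,262) in the top view: robot's left is image left. The rack is around (300,200) with its white handle near (299,208). Next I zoom in on the rack.

```bash
cat > h.py <<'E'
import numpy as np,cv2
from scipy.spatial.transform import Rotation as R
def load(n): return dict(np.load(n+".npz"))
def cast(d,uv,z):
    V=d["view"];Ri=V[:3,:3].T;c=-Ri@V[:3,3]
    r=Ri@np.array([(uv[0]-d["cx"])/d["fx"],(uv[1]-d["cy"])/d["fy"],1])
    return c+r*(z-c[2])/r[2]
def proj(d,p):
    q=d["view"][:3,:3]@p+d["view"][:3,3];return np.array([d["fx"]*q[0]/q[2]+d["cx"],d["fy"]*q[1]/q[2]+d["cy"]])
E
python3 - <<'E'
from h import *
d=load("top0");im=d["image"][115:315,240:440][...,::-1]
cv2.imwrite("pics/c1.png",cv2.resize(im,(600,600),interpolation=cv2.INTER_CUBIC))
s=load("scene0")["image"][200:350,225:375][...,::-1]
cv2.imwrite("pics/c2.png",cv2.resize(s,(600,600),interpolation=cv2.INTER_CUBIC))
E
```

```text
(no output)
```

View pics/c1.png

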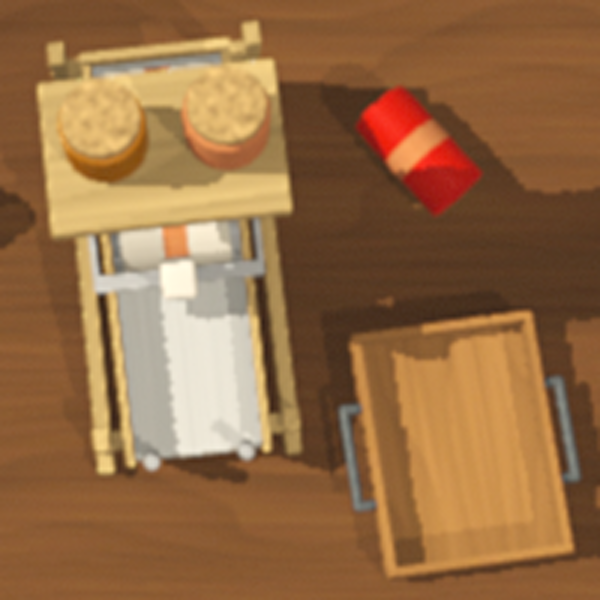

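View pics/c2.png

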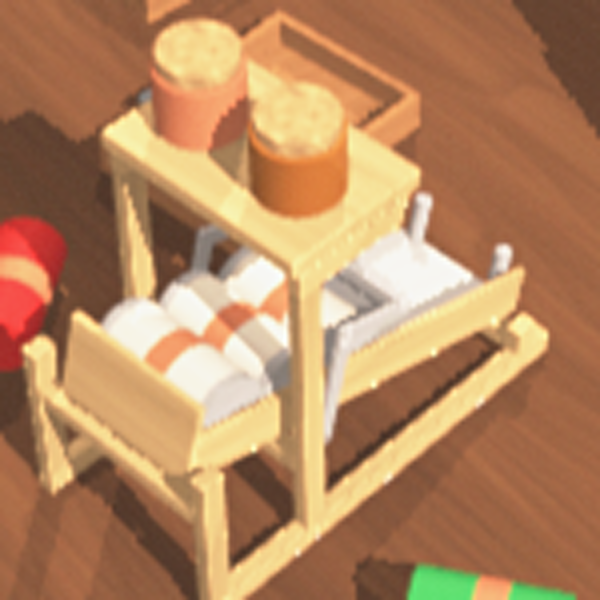

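Crop 1 (scale 3, offset 240,115) shows pin tops at (151,460) and (247,452), the lower front shelf edge from (50,236) to (291,213), the handle top at (178,280), and tray rim corners at (351,340), (533,312), (574,551) and (389,577). Crop 2 shows pin tops at (424,200) and (503,250).

Run:
```python
from h import *
from scipy.optimize import least_squares
t=load("top0");s=load("scene0")
T=lambda u,v:np.array([u/3+240-.33,v/3+115-.33]);S=lambda u,v:np.array([u/4+225-.4,v/4+200-.4])
rack=[(t,T(151,460),(-.151,.038,.066)),(t,T(247,452),(-.151,-.038,.066)),(t,T(50,236),(-.012,.084,.256)),(t,T(291,213),(-.012,-.084,.256)),(t,T(178,277),(-.0355,0,.199)),
(s,S(424,200),(-.151,-.038,.066)),(s,S(503,250),(-.151,.038,.066))]
tray=[(t,T(351,340),(.1,.075,.032)),(t,T(533,312),(.1,-.075,.032)),(t,T(574,551),(-.1,-.075,.032)),(t,T(389,577),(-.1,.075,.032))]
for n,L,x0 in(("rack",rack,(.7,0,0)),("tray",tray,(.6,-.2,0))):
    def f(x):
        M=R.from_euler("z",x[2]).as_matrix();o=np.array([x[0],x[1],0])
        return np.concatenate([proj(d,M@np.array(p)+o)-uv for d,uv,p in L])
    r=least_squares(f,x0,loss="soft_l1");x=r.x;print(n,x[:2].round(4),np.degrees(x[2]).round(2));print(f(x).reshape(-1,2).round(1).tolist())
    if n=="rack":
        M=R.from_euler("z",x[2]).as_matrix();o=np.array([x[0],x[1],0])
        for k,p in dict(pull=(-.029,0,.175),pickup=(-.117,0,.066),edge=(-.012,0,.256),dirn=None).items():
            print(k,(M@np.array(p)+o).round(4) if p else (M@[-.259,0,.966]).round(3))
```

```text
rack [ 0.6277 -0.0661] 6.65
[[-0.0, 0.1], [-0.4, -0.7], [0.9, 0.9], [-0.1, 0.1], [0.0, -0.1], [-0.0, 0.2], [0.1, 0.6]]
pull [ 0.5989 -0.0694  0.175 ]
pickup [ 0.5115 -0.0796  0.066 ]
edge [ 0.6158 -0.0674  0.256 ]
dirn [-0.257 -0.03   0.966]
tray [ 0.4931 -0.2975] 8.39
[[0.3, -1.1], [-0.7, -0.1], [-0.0, 0.4], [0.3, 0.4]]
```

```bash
cat >> h.py <<'E'
YAW=6.65;c,s_=np.cos(np.radians(YAW)),np.sin(np.radians(YAW))
RX=np.array([c,s_,0])
RY=np.array([-s_,c,0]);RO=np.array([.6277,-.0661,0]);PULL=np.array([-.257,-.030,.966])
def tilt(deg,sgn=1,ydir=None):   # tool R: z leans forward by deg, tool y = sgn*RY
    a=np.radians(deg);z=np.array([0,0,-np.cos(a)])+np.sin(a)*RX;y=sgn*RY
    return np.column_stack([np.cross(y,z),y,z])
def plan(wps,n=2,start=None):
    """wps: list of (pos,Rot). prints increments for each leg from current state"""
    if start is None:
        from plant import manip;s=manip.read_state()
        start=(np.array(s["tool_pos"]),R.from_euler("xyz",s["tcp_rot"],degrees=True).as_matrix())
    p,M=start
    for q,N in wps:
        sh=np.round(M.T@(q-p)/.15,3);rv=np.round(np.degrees(R.from_matrix(M.T@N).as_rotvec())/45,3)
        print(np.concatenate([sh,rv]).tolist(),"mm",round(np.linalg.norm(q-p)*1000),"deg",round(np.linalg.norm(rv)*45,1))
        p=p+M@(sh*.15);M=M@R.from_rotvec(np.radians(rv*45)).as_matrix()
    return p,M
def now():
    from plant import manip;s=manip.read_state()
    return np.array(s["tool_pos"]),R.from_euler("xyz",s["tcp_rot"],degrees=True).as_matrix(),s
E
python3 - <<'E'
from h import *
from plant import manip
from scipy.spatial.transform import Slerp
w=manip.snapshot("wrist");print(np.round(w["mount"],3).tolist(),w["fx"])
p0,M0,s=now()
for sgn in(1,-1):
    T=tilt(0,sgn);print(sgn,np.degrees(R.from_matrix(M0.T@T).as_rotvec()))
E
```

```text
[[-0.0, -0.966, -0.26, 0.066], [1.0, 0.0, -0.001, -0.0], [0.001, -0.26, 0.966, -0.143], [0.0, 0.0, 0.0, 1.0]] 371.64829954431775
1 [-6.47405794e-02 -1.39536767e-02 -3.24268853e+01]
-1 [-1.84653316e-02  8.56732095e-02  1.47573091e+02]
```

Run:
```python
from h import *
P=np.array([.5989,-.0694,.175])
p,M,s=now()
T=tilt(40);z=T[:,2]
rv=R.from_matrix(M.T@tilt(0)).as_rotvec()
A=lambda f:M@R.from_rotvec(rv*f).as_matrix()
w=[(np.array([.30,.44,.30]),A(.3)),(np.array([.35,.31,.35]),A(.6)),(np.array([.40,.18,.36]),A(1)),(np.array([.43,.05,.36]),tilt(0)),(np.array([.46,-.07,.34]),tilt(0)),(np.array([.49,-.08,.30]),tilt(40)),(P+.022*z-.1*z,T)]
plan(w)
```

```text
[-0.525, -0.654, -0.461, -0.0, -0.0, -0.216] mm 144 deg 9.7
[-0.561, -0.741, -0.333, -0.001, -0.0, -0.216] mm 148 deg 9.7
[-0.427, -0.824, -0.066, -0.0, -0.0, -0.289] mm 140 deg 13.0
[-0.098, -0.884, 0.0, -0.0, -0.0, 0.0] mm 133 deg 0.0
[-0.105, -0.818, 0.134, -0.0, -0.0, 0.0] mm 125 deg 0.0
[-0.191, -0.089, 0.266, -0.0, -0.889, 0.001] mm 51 deg 40.0
[-0.023, -0.014, 0.587, -0.0, -0.0, -0.0] mm 88 deg 0.0
```

>>> move_arm --increments '[-0.13,-0.16,-0.12,0,0,-0.05,-0.39,-0.49,-0.35,0,0,-0.16,-0.525,-0.654,-0.461,0,0,-0.216,-0.525,-0.654,-0.461,0,0,-0.216]' --fingers -1

```text
time: 0.55
tool_pos: [0.303, 0.4363, 0.3034]
tcp_rot: [179.9, 0.1, 163.7]
force: [0.4, 0.5, 0.1]
width: 0.0853
gripper_force: 0.0
```

>>> move_arm --increments '[-0.14,-0.19,-0.08,0,0,-0.05,-0.42,-0.56,-0.25,0,0,-0.16,-0.561,-0.741,-0.333,0,0,-0.216,-0.561,-0.741,-0.333,0,0,-0.216]'

```text
time: 0.95
tool_pos: [0.3529, 0.3058, 0.3523]
tcp_rot: [179.9, 0.1, 173.4]
force: [0.9, -0.5, -1.0]
width: 0.0855
gripper_force: 0.0
```

>>> move_arm --increments '[-0.11,-0.21,-0.02,0,0,-0.07,-0.32,-0.62,-0.05,0,0,-0.22,-0.427,-0.824,-0.066,0,0,-0.289,-0.427,-0.824,-0.066,0,0,-0.289]'

```text
time: 1.35
tool_pos: [0.4022, 0.1748, 0.3607]
tcp_rot: [-179.9, 0.1, -173.7]
force: [-0.1, 0.2, -0.6]
width: 0.0853
gripper_force: 0.0
```

>>> move_arm --increments '[-0.03,-0.22,0,0,0,0,-0.07,-0.66,0,0,0,0,-0.098,-0.884,0,0,0,0,-0.098,-0.884,0,0,0,0]'

```text
time: 1.75
tool_pos: [0.4311, 0.0444, 0.3604]
tcp_rot: [-179.9, 0.0, -173.9]
force: [0.6, 0.8, 0.1]
width: 0.0855
gripper_force: 0.0
```

>>> move_arm --increments '[-0.03,-0.2,0.03,0,0,0,-0.08,-0.61,0.1,0,0,0,-0.105,-0.818,0.134,0,0,0,-0.105,-0.818,0.134,0,0,0]'

```text
time: 2.15
tool_pos: [0.4602, -0.0747, 0.3393]
tcp_rot: [-179.9, -0.1, -173.8]
force: [0.4, 0.1, 0.2]
width: 0.0852
gripper_force: 0.0
```

>>> move_arm --increments '[-0.191,-0.089,0.266,0,-0.18,0,-0.191,-0.089,0.266,0,-0.36,0,-0.191,-0.089,0.266,0,-0.54,0,-0.191,-0.089,0.266,0,-0.72,0,-0.191,-0.089,0.266,0,-0.889,0]'

```text
time: 2.65
tool_pos: [0.4899, -0.0788, 0.3008]
tcp_rot: [179.9, 40.4, -173.4]
force: [1.1, 0.3, 1.1]
width: 0.0851
gripper_force: 0.0
```

```bash
cat >> h.py <<'E'
def wproj(w,pose,P):
    p,M=pose;q=M.T@(np.array(P)-p);m=w["mount"];c=m[:3,:3].T@(q-m[:3,3])
    th=np.arctan2(np.hypot(c[0],c[1]),c[2]);d=c[:2]/np.hypot(c[0],c[1])
    return np.array([w["cx"],w["cy"]])+w["fx"]*th*d
E
python3 - <<'E'
from h import *
from plant import manip
P=np.array([.5989,-.0694,.175]);T=tilt(40);z=T[:,2]
p,M,s=now();w=manip.snapshot("wrist")
im=w["image"][...,::-1].copy()
O=np.array([.6277,-.0661,0])
rk=lambda a:O+RX*a[0]+RY*a[1]+np.array([0,0,a[2]])
for c in [(-.0355,0,.199),(-.0225,0,.151),(-.151,.038,.066),(-.151,-.038,.066),(-.012,.084,.256),(-.012,-.084,.256)]:
    u=wproj(w,(p,M),rk(c));print(c,u.round(1));cv2.circle(im,tuple(int(v) for v in u),3,(255,0,255),1)
cv2.imwrite("pics/w1.png",im);print(np.round(s["q"],1))
plan([(P-.04*z,T),(P+.022*z,T)])
E
```

```text
(-0.0355, 0, 0.199) [317.2 241.6]
(-0.0225, 0, 0.151) [317.7 205.9]
(-0.151, 0.038, 0.066) [362.6  33.3]
(-0.151, -0.038, 0.066) [272.2  33.6]
(-0.012, 0.084, 0.256) [422.5 317.1]
(-0.012, -0.084, 0.256) [212.3 316.8]
[-24.5 -13.4  30.  134.9  -7.7  17.5 110.4]
[-0.063, -0.024, 0.84, 0.001, 0.008, -0.004] mm 126 deg 0.4
[0.0, 0.0, 0.414, 0.0, 0.0, -0.0] mm 62 deg 0.0
```

View pics/w1.png

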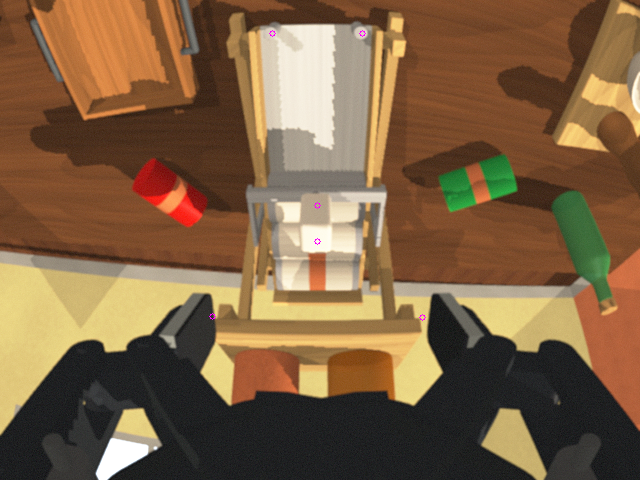

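The wrist picture confirms the fit: the pins at (272,33) and (362,33) and the handle at (317,205–245) sit where projected. I approach the handle along the tool axis.

>>> move_arm --increments '[-0.02,-0.01,0.2,0,0,0,-0.04,-0.02,0.45,0,0,0,-0.063,-0.024,0.7,0,0.008,-0.004,-0.063,-0.024,0.84,0,0.008,-0.004,-0.063,-0.024,0.84,0,0.008,-0.004]'

```text
time: 3.2
tool_pos: [0.5573, -0.061, 0.2425]
tcp_rot: [-179.3, 39.0, -173.4]
force: [-23.0, -83.2, -5.0]
width: 0.0852
gripper_force: 0.0
```

Run:
```python
from h import *
P=np.array([.5989,-.0694,.175]);T=tilt(40);z=T[:,2]
p,M,s=now();print(np.round(s["q"],1),p,M.T@(P-p))
plan([(P+.022*z,T)])
```

```text
[-6.560e+01  1.000e-01  7.550e+01  1.350e+02 -5.490e+01  1.190e+01
  1.572e+02] [ 0.55726534 -0.06100644  0.24253256] [ 0.01113379 -0.01216971  0.07805434]
[0.072, -0.079, 0.667, -0.016, -0.022, -0.001] mm 101 deg 1.2
```

>>> move_arm --increments '[0,0,-0.1,0,0,0,0,0,-0.3,0,0,0]'

```text
time: 3.4
tool_pos: [0.5431, -0.0525, 0.2511]
tcp_rot: [179.3, 38.0, -173.2]
force: [-0.4, 0.2, -1.4]
width: 0.0854
gripper_force: 0.0
```

Run:
```python
from h import *
from plant import manip
s=manip.read_state();print({k:np.round(v,2).tolist() for k,v in s.items()})
d=manip.snapshot("scene");cv2.imwrite("pics/s2.png",d["image"][...,::-1])
```

```text
{'time': 3.4, 'q': [-50.14, -3.45, 55.98, 134.35, -30.05, 12.23, 131.23], 'joint_vel': [86.41, -22.48, -96.49, -3.89, 126.95, 10.14, -126.33], 'tau': [-17.24, -6.39, 2.83, -29.96, -7.49, -3.44, 5.13], 'tool_pos': [0.54, -0.05, 0.25], 'tcp_rot': [179.34, 37.96, -173.19], 'force': [-0.44, 0.17, -1.38], 'ft_torque': [-0.11, 0.72, -0.05], 'gripper_force': 0.0, 'width': 0.09}
```

View pics/s2.png

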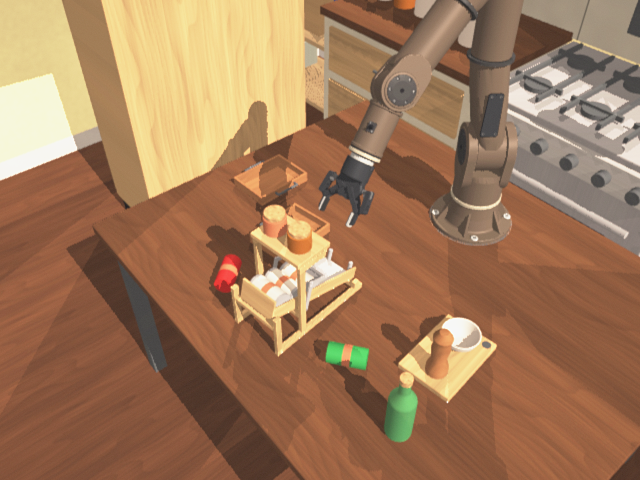

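The scene is undisturbed, with the arm in free air. The elbow is swinging because q6 is near its limit, so I fit the kinematics to choose a better tilt.

```bash
cat > kin.py <<'E'
from h import *
from scipy.optimize import least_squares
import itertools
D=[([-70.106,24.935,1.431,90.19,-.665,64.974,-4.301],[.272,.562,.231],[-179.91,.008,154.224]),
([-24.5,-13.4,30,134.9,-7.7,17.5,110.4],[.4899,-.0788,.3008],[179.9,40.4,-173.4]),
([-65.6,.1,75.5,135,-54.9,11.9,157.2],[.5573,-.0610,.2425],[-179.3,39,-173.4]),
([-50.14,-3.45,55.98,134.35,-30.05,12.23,131.23],[.5431,-.0525,.2511],[179.34,37.96,-173.19])]
def rz(a):return R.from_euler("z",a,degrees=True).as_matrix()
def ry(a):return R.from_euler("y",a,degrees=True).as_matrix()
def fk(q,x,sg):
    h,L1,a,L2,b,e,d,y0=x
    M=rz(sg[0]*q[0])@ry(q[1]);p=np.array([0,0,h])
    M=M@rz(sg[1]*q[2]);p=p+M@[a,0,L1]
    M=M@ry(q[3])@rz(sg[2]*q[4]);p=p+M@[b,0,L2]
    M=M@ry(q[5])@rz(sg[3]*q[6]);p=p+M@[0,0,0]+M@rz(-sg[3]*q[6])@[e,0,d]
    return p,M@rz(y0)
def fit():
    best=None
    for sg in itertools.product((1,-1),repeat=4):
      for y0 in(0,90,180,-90):
        f=lambda x:np.concatenate([np.r_[(fk(q,x,sg)[0]-p)*10,(R.from_matrix(fk(q,x,sg)[1].T@R.from_euler("xyz",e,degrees=True).as_matrix())).as_rotvec()] for q,p,e in D]+[(np.array(x)[[2,4,5]])*.05])
        r=least_squares(f,[.3,.4,0,.4,0,0,.3,y0])
        if best is None or r.cost<best[0]:best=(r.cost,r.x,sg,f(r.x))
    return best
E
python3 - <<'E'
from kin import *
c,x,sg,r=fit();print(c,x.round(4),sg);print(np.abs(r[:24].reshape(4,6)).max(0).round(4))
np.savez("kin.npz",x=x,sg=sg)
lo=np.array([-149.89,-25.12,-72.63,4.76,-75.54,6.69,-157.13]);hi=np.array([149.89,119.58,75.52,147.25,255.54,114.76,157.13])
P=np.array([.5989,-.0694,.175])
for til in(20,25,30,35,40,60):
  for sn in(1,-1):
    T=tilt(til,sn);o=[]
    for back in(-.022,.0,.06,-1):
      t=P-back*T[:,2] if back>-.5 else P+.022*T[:,2]+.034*PULL
      best=None
      for q0 in([8,0,0,120,0,30,100*sn],[-20,0,30,120,0,30,90*sn],[30,0,-30,120,0,30,90*sn],[8,60,0,60,0,15,100*sn]):
        g=lambda q:np.r_[(fk(q,x,sg)[0]-t)*100,R.from_matrix(fk(q,x,sg)[1].T@T).as_rotvec()*100,.002*q[2],.002*q[4]]
        z=least_squares(g,q0,bounds=(lo+.5,hi-.5))
        if best is None or z.cost<best.cost:best=z
      o.append((round(best.cost,2),best.x.round(0).astype(int).tolist()))
    print(til,sn,o)
E
```

```text
0.19886462534129185 [ 8.85000e-02  5.52500e-01  1.78400e-01  3.18600e-01 -1.33600e-01
  1.16100e-01  2.71000e-01  9.00168e+01] (-1, -1, -1, -1)
[4.977e-01 2.045e-01 1.845e-01 4.000e-04 1.300e-03 5.000e-04]
20 1 [(np.float64(0.0), [13, 15, -5, 121, -8, 26, 111]), (np.float64(0.0), [12, 13, -4, 120, -8, 28, 111]), (np.float64(0.0), [11, 10, -3, 117, -8, 35, 111]), (np.float64(0.0), [12, 13, -4, 119, -8, 30, 111])]
20 -1 [(np.float64(0.0), [13, 15, -5, 121, -8, 26, -69]), (np.float64(0.0), [12, 13, -4, 120, -8, 28, -69]), (np.float64(0.0), [11, 10, -3, 117, -8, 35, -69]), (np.float64(0.0), [12, 13, -4, 119, -8, 30, -69])]
25 1 [(np.float64(0.0), [16, 12, -9, 125, -13, 19, 116]), (np.float64(0.0), [15, 11, -8, 124, -13, 21, 116]), (np.float64(0.0), [13, 7, -4, 122, -13, 28, 117]), (np.float64(0.0), [15, 10, -7, 123, -13, 23, 116])]
25 -1 [(np.float64(0.0), [16, 12, -9, 125, -13, 19, -64]), (np.float64(0.0), [15, 11, -8, 124, -13, 21, -64]), (np.float64(0.0), [13, 7, -4, 122, -13, 28, -63]), (np.float64(0.0), [15, 10, -7, 123, -13, 23, -64])]
30 1 [(np.float64(0.0), [24, 11, -17, 129, -19
[... 986 characters left out ...]
, [43, 6, -36, 132, -54, 7, 157])]
40 -1 [(np.float64(0.41), [68, 19, -67, 132, 85, 7, -157]), (np.float64(0.03), [74, 18, -72, 134, 85, 7, -157]), (np.float64(0.01), [15, 1, -4, 135, -67, 12, -10]), (np.float64(0.01), [36, 6, -28, 133, -66, 7, -11])]
60 1 [(np.float64(175.08), [78, 10, -72, 119, -52, 7, 157]), (np.float64(168.18), [-69, -10, 75, 125, -52, 7, 157]), (np.float64(137.24), [-46, -14, 54, 130, -50, 7, 157]), (np.float64(133.25), [-69, -9, 75, 124, -53, 7, 157])]
60 -1 [(np.float64(142.94), [79, 11, -72, 122, -75, 7, 2]), (np.float64(138.85), [-68, -10, 75, 127, -75, 7, 1]), (np.float64(109.27), [-49, -14, 58, 132, -75, 7, 3]), (np.float64(108.15), [-68, -9, 75, 126, -75, 7, 0])]
```

Run:
```python
from h import *
p,M,s=now()
plan([(np.array([.48,-.075,.32]),tilt(10))])
```

```text
[0.056, -0.072, -0.617, 0.013, 0.622, 0.003] mm 94 deg 28.0
```

>>> move_arm --increments '[0.02,-0.02,-0.15,0,0.1,0,0.04,-0.05,-0.3,0,0.25,0,0.056,-0.072,-0.45,0.013,0.4,0,0.056,-0.072,-0.617,0.013,0.55,0,0.056,-0.072,-0.617,0.013,0.622,0]'

```text
time: 3.95
tool_pos: [0.4806, -0.0789, 0.3227]
tcp_rot: [179.9, 10.1, -173.6]
force: [1.4, 0.6, -1.2]
width: 0.0854
gripper_force: 0.0
```

Run:
```python
from h import *
p,M,s=now();print(np.round(s["q"],1),np.round(s["joint_vel"],1),p)
```

```text
[-2.930e+01  1.000e-01  3.470e+01  1.100e+02 -2.500e+00  6.010e+01
  1.029e+02] [ -0.6  33.8   8.8 -35.7 -10.6  56.8  10.8] [ 0.48057179 -0.07889441  0.3227297 ]
```

Run:
```python
from h import *
P=np.array([.5989,-.0694,.175]);T=tilt(26);z=T[:,2]
G=P+.015*z-.004*RX
plan([(np.array([.51,-.078,.30]),T),(G-.065*z,T),(G,T)])
```

```text
[-0.166, -0.016, 0.183, -0.0, -0.353, -0.005] mm 37 deg 15.9
[-0.146, -0.012, 0.665, -0.001, -0.0, -0.0] mm 102 deg 0.0
[0.0, 0.0, 0.434, 0.0, -0.0, -0.0] mm 65 deg 0.0
```

>>> move_arm --increments '[-0.05,0,0.05,0,-0.12,0,-0.1,-0.01,0.1,0,-0.25,0,-0.166,-0.016,0.183,0,-0.353,-0.005,-0.166,-0.016,0.183,0,-0.353,-0.005]'

```text
time: 4.35
tool_pos: [0.5076, -0.0776, 0.2944]
tcp_rot: [-180.0, 25.9, -173.3]
force: [-1.0, 0.3, -0.4]
width: 0.0854
gripper_force: 0.0
```

>>> move_arm --increments '[-0.02,0,0.1,0,0,0,-0.06,-0.006,0.27,0,0,0,-0.1,-0.01,0.44,0,0,0,-0.13,-0.012,0.6,0,0,0,-0.146,-0.012,0.665,0,0,0]'

```text
time: 4.85
tool_pos: [0.5739, -0.0711, 0.2149]
tcp_rot: [-179.9, 25.8, -173.2]
force: [-0.5, 0.1, 0.4]
width: 0.0853
gripper_force: 0.0
```

Run:
```python
from h import *
from plant import manip
P=np.array([.5989,-.0694,.175]);T=tilt(26);z=T[:,2]
p,M,s=now();print(np.round(s["q"],1),np.round(s["joint_vel"],1),p)
plan([(P+.015*z-.004*RX,T)])
```

```text
[-26.2  10.2  36.4 122.6 -28.8  26.7 128.6] [ 11.3  12.3  -9.4  -2.1 -20.2  -5.9  17.5] [ 0.57389852 -0.07107926  0.21487106]
[-0.011, -0.008, 0.4, -0.0, -0.004, 0.004] mm 60 deg 0.3
```

>>> move_arm --increments '[0,0,0.08,0,0,0,-0.01,-0.008,0.18,0,0,0.004,-0.011,-0.008,0.28,0,0,0.004,-0.011,-0.008,0.36,0,0,0.004,-0.011,-0.008,0.4,0,0,0.004]'

```text
time: 5.35
tool_pos: [0.6016, -0.0695, 0.1625]
tcp_rot: [180.0, 25.9, -173.4]
force: [-0.7, -0.2, 0.5]
width: 0.0852
gripper_force: 0.0
```

Run:
```python
from h import *
from plant import manip
p,M,s=now();print(np.round(s["q"],1),p,s["force"])
P=np.array([.5989,-.0694,.175]);T=tilt(26);z=T[:,2];print(M.T@(P-p),M.T@PULL)
w=manip.snapshot("wrist");cv2.imwrite("pics/w2.png",w["image"][...,::-1])
```

```text
[-17.9  17.4  27.9 122.6 -41.8  21.3 140.2] [ 0.60155044 -0.06951319  0.16246937] [-0.65828334 -0.20117511  0.5438903 ]
[-0.00312023  0.00042519 -0.01241522] [-1.89483485e-01  3.64905557e-04 -9.81937307e-01]
```

View pics/w2.png

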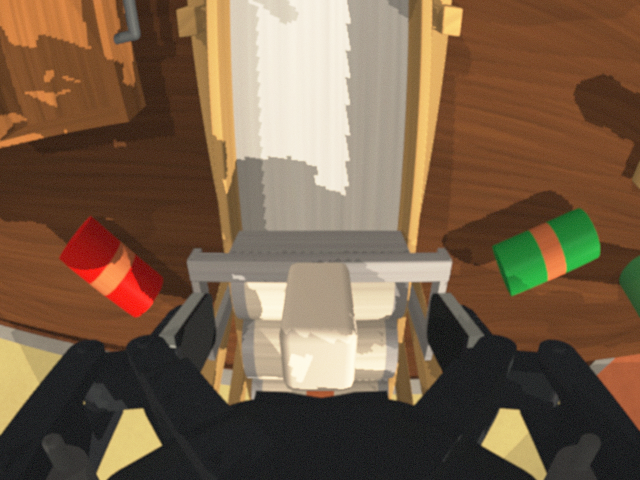

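The handle is centred between the fingers at (320,330). I close on it.

>>> move_arm --increments '[0,0,0,0,0,0,0,0,0,0,0,0,0,0,0,0,0,0,0,0,0,0,0,0,0,0,0,0,0,0]' --fingers 1 --newtons 80

```text
time: 5.9
tool_pos: [0.6004, -0.0709, 0.1639]
tcp_rot: [-179.9, 26.1, -173.5]
force: [-2.9, 0.3, 5.4]
width: 0.0252
gripper_force: 78.0
```

>>> move_arm --increments '[0,0,0,0,0,0,0,0,0,0,0,0]'

```text
time: 6.1
tool_pos: [0.6004, -0.0709, 0.1639]
tcp_rot: [-179.9, 26.1, -173.5]
force: [-2.9, -0.1, 5.0]
width: 0.0249
gripper_force: 78.0
```

>>> move_arm --increments '[-0.005,0,-0.026,0,0,0,-0.01,0,-0.052,0,0,0,-0.016,0,-0.079,0,0,0,-0.021,0,-0.105,0,0,0,-0.026,0,-0.131,0,0,0]'

```text
time: 6.6
tool_pos: [0.5953, -0.0714, 0.1827]
tcp_rot: [-179.9, 26.0, -173.4]
force: [8.3, -0.1, -10.6]
width: 0.0247
gripper_force: 79.0
```

>>> move_arm --increments '[-0.004,0,-0.022,0,0,0,-0.008,0,-0.044,0,0,0,-0.013,0,-0.066,0,0,0,-0.017,0,-0.088,0,0,0,-0.018,0,-0.094,0,0,0]'

```text
time: 7.1
tool_pos: [0.5916, -0.0719, 0.1965]
tcp_rot: [-179.8, 26.0, -173.4]
force: [7.8, 0.1, -12.0]
width: 0.0249
gripper_force: 79.3
```

>>> move_arm --increments '[-0.003,0,-0.014,0,0,0,-0.004,0,-0.02,0,0,0,-0.004,0,-0.02,0,0,0,-0.004,0,-0.02,0,0,0,-0.004,0,-0.02,0,0,0]'

```text
time: 7.6
tool_pos: [0.5912, -0.072, 0.1972]
tcp_rot: [-179.7, 25.9, -173.4]
force: [33.7, -2.7, -46.0]
width: 0.0248
gripper_force: 85.2
```

Run:
```python
from h import *
from plant import manip
p,M,s=now();print(np.round(s["q"],1),p,s["force"],M.T@PULL)
w=manip.snapshot("wrist");a=w["image"];d=manip.snapshot("scene")["image"][190:350,215:375]
cv2.imwrite("pics/m3.png",np.hstack([a[::1,:][:480,120:520],cv2.resize(d,(400,400))[:, :] if 0 else cv2.copyMakeBorder(cv2.resize(d,(400,400)),0,80,0,0,0)])[...,::-1])
```

```text
[-23.6  13.6  34.1 121.8 -33.8  25.1 132.8] [ 0.59124669 -0.0719501   0.19722194] [ 33.66319624  -2.72184243 -46.0449472 ] [-0.18898423 -0.00532723 -0.98201914]
```

View pics/m3.png

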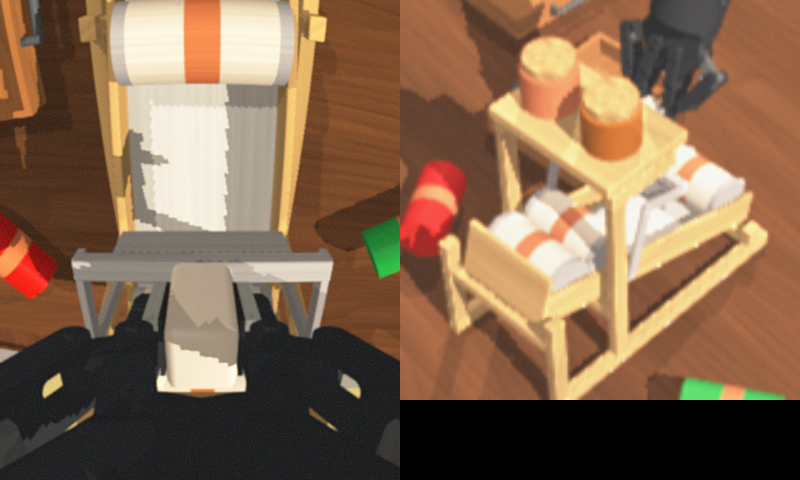

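The gate is at its stop (the force jumped) and the first tin lies at the pins. Now I ease it home.

>>> move_arm --increments '[0.005,0,0.026,0,0,0,0.01,0,0.052,0,0,0,0.015,0,0.078,0,0,0,0.02,0,0.104,0,0,0,0.025,0,0.13,0,0,0]'

```text
time: 8.2
tool_pos: [0.596, -0.0714, 0.18]
tcp_rot: [-179.9, 26.0, -173.4]
force: [6.2, -0.5, -6.9]
width: 0.0248
gripper_force: 91.5
```

>>> move_arm --increments '[0.005,0,0.026,0,0,0,0.01,0,0.052,0,0,0,0.015,0,0.078,0,0,0,0.02,0,0.104,0,0,0,0.024,0,0.122,0,0,0]'

```text
time: 8.7
tool_pos: [0.6007, -0.0708, 0.1635]
tcp_rot: [-180.0, 26.1, -173.5]
force: [-39.5, 3.8, 59.3]
width: 0.0249
gripper_force: 102.4
```

>>> move_arm --increments '[0,0,0,0,0,0,0,0,0,0,0,0,0,0,0,0,0,0]'

```text
time: 9.0
tool_pos: [0.6005, -0.0709, 0.1638]
tcp_rot: [-180.0, 26.1, -173.5]
force: [-13.8, 1.6, 20.4]
width: 0.0251
gripper_force: 96.2
```

>>> move_arm --increments '[0,0,0,0,0,0,0,0,0,0,0,0,0,0,0,0,0,0,0,0,0,0,0,0]' --fingers -1

```text
time: 9.4
tool_pos: [0.6006, -0.0711, 0.1621]
tcp_rot: [-179.9, 26.0, -173.5]
force: [-1.0, -0.4, 0.5]
width: 0.0812
gripper_force: 0.0
```

>>> move_arm --increments '[0,0,-0.08,0,0,0,0,0,-0.2,0,0,0,0,0,-0.35,0,0,0,0,0,-0.5,0,0,0,0,0,-0.667,0,0,0]'

```text
time: 9.9
tool_pos: [0.5564, -0.076, 0.2523]
tcp_rot: [-179.9, 25.9, -173.5]
force: [-0.5, 0.7, 0.5]
width: 0.0853
gripper_force: 0.0
```

Run:
```python
from h import *
from plant import manip
p,M,s=now();print(np.round(s["q"],1),p,s["width"])
w=manip.snapshot("top");np.savez("top4.npz",**w)
cv2.imwrite("pics/t4.png",cv2.resize(w["image"][115:315,240:440][...,::-1],(600,600)))
n=np.array([-.259*c,-.259*s_,.966]);u=.966*RX+np.array([0,0,.259])
T=np.column_stack([np.cross(u,-n),u,-n])
C=np.array([.5115,-.0796,.066])
rv=R.from_matrix(M.T@T).as_rotvec()
print(np.degrees(rv))
A=lambda f:M@R.from_rotvec(rv*f).as_matrix()
H=C+.17*n
plan([(p*.5+H*.5+np.array([0,0,.02]),A(.42)),(H,A(.8)),(C+.07*n,T),(C-.022*n,T)])
```

```text
[-32.2   4.7  41.7 121.9 -19.1  30.7 119.6] [ 0.55641313 -0.07604496  0.25228121] 0.0852535957304149
[ 8.44023389  8.72977719 89.5683769 ]
[0.25, 0.014, -0.164, 0.08, 0.087, 0.833] mm 45 deg 37.9
[0.283, -0.209, 0.084, 0.071, 0.073, 0.756] mm 54 deg 34.3
[0.023, -0.017, 0.666, 0.038, 0.039, 0.398] mm 100 deg 18.1
[0.0, 0.0, 0.613, -0.0, 0.0, 0.0] mm 92 deg 0.0
```

View pics/t4.png

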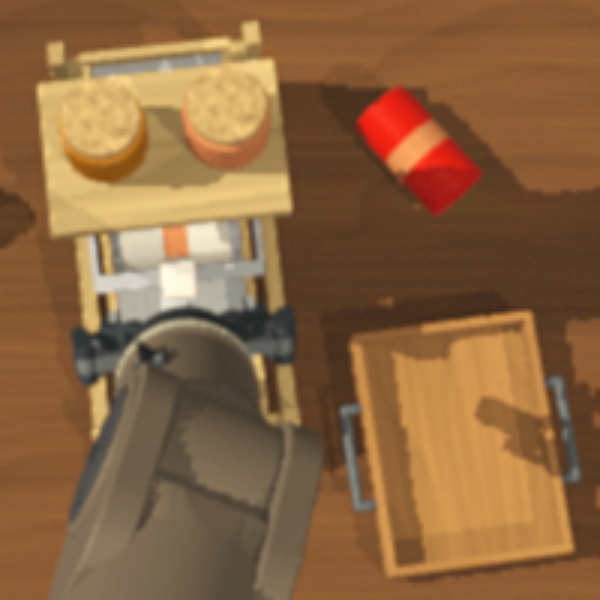

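The gate is home, with the handle again at (178,280), and the second tin is waiting at (175,242). I move over the front tin.

>>> move_arm --increments '[0.05,0,-0.04,0.016,0.017,0.17,0.1,0.005,-0.08,0.03,0.035,0.34,0.15,0.01,-0.12,0.048,0.052,0.51,0.2,0.014,-0.164,0.064,0.07,0.68,0.25,0.014,-0.164,0.08,0.087,0.833]'

```text
time: 10.45
tool_pos: [0.5124, -0.0787, 0.2583]
tcp_rot: [168.2, 18.0, 146.3]
force: [-0.3, -0.2, 0.0]
width: 0.0854
gripper_force: 0.0
```

>>> move_arm --increments '[0.06,-0.04,0.02,0.014,0.015,0.15,0.12,-0.08,0.04,0.028,0.03,0.3,0.18,-0.13,0.05,0.042,0.045,0.45,0.24,-0.18,0.07,0.057,0.06,0.6,0.283,-0.209,0.084,0.071,0.073,0.756]'

```text
time: 10.95
tool_pos: [0.4674, -0.0833, 0.2263]
tcp_rot: [164.4, 6.3, 113.4]
force: [-0.1, -0.5, 0.3]
width: 0.0854
gripper_force: 0.0
```

>>> move_arm --increments '[0.005,0,0.15,0.01,0.01,0.1,0.01,-0.008,0.3,0.02,0.02,0.2,0.015,-0.012,0.45,0.03,0.03,0.3,0.023,-0.017,0.6,0.038,0.039,0.398,0.023,-0.017,0.666,0.038,0.039,0.398]'

```text
time: 11.45
tool_pos: [0.4933, -0.0805, 0.1282]
tcp_rot: [165.3, 0.0, 96.6]
force: [0.3, 0.0, 0.3]
width: 0.0854
gripper_force: 0.0
```

Run:
```python
from h import *
from plant import manip
p,M,s=now();print(np.round(s["q"],1),p)
w=manip.snapshot("wrist");im=w["image"][...,::-1].copy()
n=np.array([-.259*c,-.259*s_,.966]);u=.966*RX+np.array([0,0,.259])
T=np.column_stack([np.cross(u,-n),u,-n])
C=np.array([.5115,-.0796,.066])
for q in(C+.027*n,C+.027*n+.05*RY,C+.027*n-.05*RY,C+.027*u,C-.027*u):
    v=wproj(w,(p,M),q);cv2.circle(im,tuple(int(a) for a in v),3,(255,0,255),1);print(v.round())
cv2.imwrite("pics/w5.png",im)
plan([(C-.022*n,T)])
```

```text
[-27.9  16.4  41.1 128.8 -33.1  28.3  45.3] [ 0.49329558 -0.08045101  0.12816177]
[326. 273.]
[326. 176.]
[325. 355.]
[371. 257.]
[280. 257.]
[-0.009, 0.015, 0.575, -0.008, 0.0, 0.003] mm 86 deg 0.4
```

View pics/w5.png

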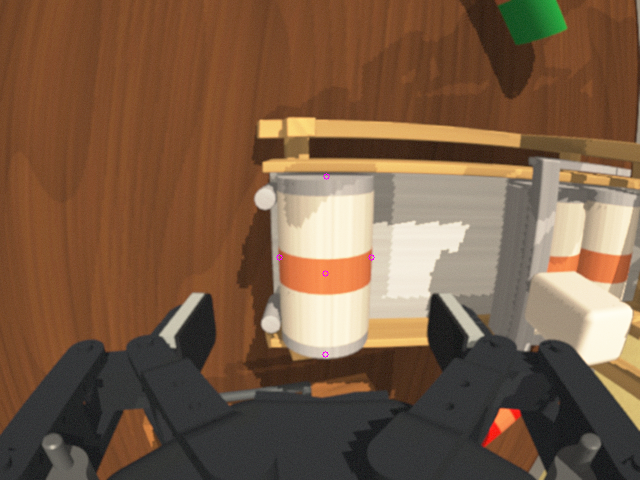

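The tin lies exactly where projected, with its ends at (326,176) and (325,355), and the finger line will pass between the pins. I descend and grip.

>>> move_arm --increments '[-0.003,0.005,0.12,0,0,0,-0.006,0.01,0.26,-0.004,0,0,-0.009,0.015,0.4,-0.008,0,0.003,-0.009,0.015,0.52,-0.008,0,0.003,-0.009,0.015,0.575,-0.008,0,0.003]'

```text
time: 12.0
tool_pos: [0.5178, -0.0788, 0.0463]
tcp_rot: [164.9, -0.0, 96.7]
force: [-0.0, 0.9, -0.4]
width: 0.0854
gripper_force: 0.0
```

>>> move_arm --increments '[0,0,0,0,0,0,0,0,0,0,0,0,0,0,0,0,0,0,0,0,0,0,0,0,0,0,0,0,0,0]' --fingers 1 --newtons 45

```text
time: 12.5
tool_pos: [0.5179, -0.079, 0.0482]
tcp_rot: [164.7, 0.0, 96.7]
force: [-4.5, -1.1, 7.2]
width: 0.0528
gripper_force: 47.2
```

Run:
```python
from h import *
p,M,s=now();print(np.round(s["q"],1),p,s["width"],s["force"])
n=np.array([-.259*c,-.259*s_,.966])
a=np.radians(8.39);TX=np.array([np.cos(a),np.sin(a),0]);Z=np.array([0,0,1])
T=np.column_stack([np.cross(TX,-Z),TX,-Z])
C=np.array([.5115,-.0796,.066]);off=M.T@(C-p);print(off)
tr=np.array([.4931,-.2975,0]);f=lambda h:tr+np.array([0,0,h])-T@off
plan([(p+.085*n+[0,0,.03],M),(np.array([.485,-.19,0])+Z*.19,M@R.from_rotvec(.5*R.from_matrix(M.T@T).as_rotvec()).as_matrix()),(f(.16),T),(f(.075),T),(f(.036),T)])
```

```text
[-13.6  25.8  24.2 129.4 -50.8  18.   61.3] [ 0.51789301 -0.07902085  0.04819077] 0.05276303583026068 [-4.49090325 -1.0793503   7.22418658]
[ 0.00016682 -0.00150511 -0.01887012]
[0.0, 0.055, -0.76, 0.0, 0.0, 0.0] mm 114 deg 0.0
[-0.709, -0.099, -0.232, 0.169, 0.003, -0.019] mm 113 deg 7.7
[-0.719, -0.074, 0.319, 0.17, 0.002, -0.019] mm 118 deg 7.7
[0.0, 0.0, 0.567, -0.0, 0.0, 0.0] mm 85 deg 0.0
[0.0, 0.0, 0.26, -0.0, 0.0, 0.0] mm 39 deg 0.0
```

>>> move_arm --increments '[0,0.005,-0.07,0,0,0,0,0.015,-0.22,0,0,0,0,0.03,-0.42,0,0,0,0,0.045,-0.62,0,0,0,0,0.055,-0.76,0,0,0]'

```text
time: 13.0
tool_pos: [0.4957, -0.0815, 0.1612]
tcp_rot: [164.8, -0.0, 96.7]
force: [0.4, 1.1, -1.8]
width: 0.0527
gripper_force: 48.0
```

>>> move_arm --increments '[-0.1,-0.01,-0.03,0.03,0,0,-0.26,-0.04,-0.08,0.06,0,0,-0.43,-0.06,-0.14,0.1,0,-0.01,-0.6,-0.08,-0.2,0.14,0,-0.01,-0.709,-0.099,-0.232,0.169,0.003,-0.019]'

```text
time: 13.5
tool_pos: [0.4851, -0.1915, 0.1904]
tcp_rot: [172.4, 0.1, 97.5]
force: [0.8, 0.5, -1.9]
width: 0.0528
gripper_force: 48.2
```

Run:
```python
from h import *
p,M,s=now();print(np.round(s["q"],1),p,s["width"],s["gripper_force"])
a=np.radians(8.39);TX=np.array([np.cos(a),np.sin(a),0]);Z=np.array([0,0,1])
T=np.column_stack([np.cross(TX,-Z),TX,-Z])
off=np.array([0,-.0015,-.0189])
tr=np.array([.4931,-.2975,0]);f=lambda h:tr+np.array([0,0,h])-T@off
plan([(f(.16),T),(f(.075),T),(f(.036),T)])
```

```text
[-20.9  17.7  49.6 115.9 -23.9  48.4  49.5] [ 0.48514085 -0.19148276  0.19039038] 0.05284693353875126 48.17976415157318
[-0.707, -0.073, 0.323, 0.169, 0.003, -0.019] mm 117 deg 7.7
[-0.0, 0.0, 0.566, -0.0, -0.0, -0.0] mm 85 deg 0.0
[-0.0, 0.0, 0.26, -0.0, -0.0, -0.0] mm 39 deg 0.0
```

>>> move_arm --increments '[-0.1,-0.01,0,0.03,0,0,-0.26,-0.03,0.05,0.06,0,0,-0.43,-0.05,0.15,0.1,0,-0.01,-0.6,-0.07,0.26,0.14,0,-0.01,-0.707,-0.073,0.323,0.169,0.003,-0.019]'

```text
time: 14.0
tool_pos: [0.4942, -0.2967, 0.1389]
tcp_rot: [-179.9, -0.0, 98.4]
force: [0.4, 1.4, -1.7]
width: 0.0525
gripper_force: 48.1
```

>>> move_arm --increments '[0,0,0.08,0,0,0,0,0,0.2,0,0,0,0,0,0.36,0,0,0,0,0,0.5,0,0,0,0,0,0.566,0,0,0]'

```text
time: 14.5
tool_pos: [0.4938, -0.2936, 0.0534]
tcp_rot: [-179.9, -0.2, 98.5]
force: [0.6, 0.8, -2.3]
width: 0.0525
gripper_force: 48.1
```

Run:
```python
from h import *
from plant import manip
p,M,s=now();print(np.round(s["q"],1),p,s["width"],s["gripper_force"],s["force"])
t=manip.snapshot("top")["image"][115:315,240:440];w=manip.snapshot("wrist")["image"]
cv2.imwrite("pics/m6.png",np.hstack([w[:400,120:520],cv2.resize(t,(400,400))])[...,::-1])
a=np.radians(8.39);TX=np.array([np.cos(a),np.sin(a),0]);Z=np.array([0,0,1])
T=np.column_stack([np.cross(TX,-Z),TX,-Z])
plan([(np.array([.4931,-.2975,.036])-T@np.array([0,-.0015,-.0189]),T)])
```

```text
[ -1.7  37.5  40.3 109.9 -33.7  45.2  65.9] [ 0.4937536  -0.29355703  0.05335759] 0.05248783008646053 48.11357796192169 [ 0.58149345  0.79193093 -2.31220156]
[-0.022, 0.002, 0.246, -0.002, -0.003, 0.001] mm 37 deg 0.2
```

View pics/m6.png

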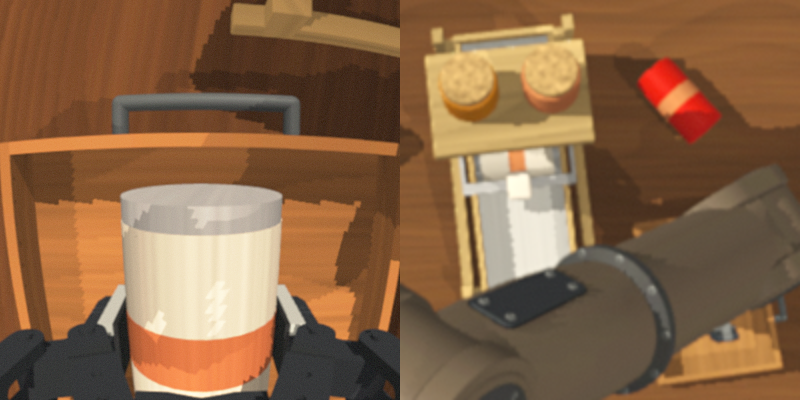

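The tin is held centred over the tray, in line with it. I lower it gently to the floor.

>>> move_arm --increments '[-0.01,0,0.06,0,0,0,-0.022,0,0.12,0,0,0,-0.022,0,0.18,0,0,0,-0.022,0,0.225,0,0,0,-0.022,0,0.246,0,0,0]'

```text
time: 15.1
tool_pos: [0.4948, -0.2985, 0.0172]
tcp_rot: [-179.9, -0.1, 98.4]
force: [0.6, 0.6, -1.8]
width: 0.053
gripper_force: 48.1
```

>>> move_arm --increments '[0,0,0.007,0,0,0,0,0,0.013,0,0,0,0,0,0.013,0,0,0]'

```text
time: 15.4
tool_pos: [0.4952, -0.2988, 0.0163]
tcp_rot: [180.0, -0.0, 98.4]
force: [0.2, 0.4, -1.8]
width: 0.0526
gripper_force: 48.1
```

>>> move_arm --increments '[0,0,0.007,0,0,0,0,0,0.013,0,0,0,0,0,0.013,0,0,0]'

```text
time: 15.7
tool_pos: [0.4953, -0.2987, 0.0143]
tcp_rot: [180.0, -0.0, 98.4]
force: [-1.0, -0.1, 0.1]
width: 0.0532
gripper_force: 48.4
```

>>> move_arm --increments '[0,0,0.005,0,0,0,0,0,0.005,0,0,0]'

```text
time: 15.9
tool_pos: [0.4953, -0.2987, 0.0142]
tcp_rot: [180.0, -0.1, 98.4]
force: [-2.5, 3.2, 9.9]
width: 0.0529
gripper_force: 49.5
```

>>> move_arm --increments '[0,0,-0.003,0,0,0,0,0,-0.005,0,0,0,0,0,-0.005,0,0,0,0,0,-0.005,0,0,0,0,0,-0.005,0,0,0]' --fingers -1

```text
time: 16.4
tool_pos: [0.4951, -0.2987, 0.0141]
tcp_rot: [-180.0, -0.1, 98.4]
force: [-0.0, -0.4, -0.6]
width: 0.0854
gripper_force: 0.0
```

>>> move_arm --increments '[0,0,-0.08,0,0,0,0,0,-0.22,0,0,0,0,0,-0.45,0,0,0,0,0,-0.7,0,0,0,0,0,-0.9,0,0,0]'

```text
time: 16.9
tool_pos: [0.4951, -0.2993, 0.1519]
tcp_rot: [180.0, 0.0, 98.4]
force: [0.7, -0.1, 0.5]
width: 0.0851
gripper_force: 0.0
```

Run:
```python
from h import *
from plant import manip
p,M,s=now();print(p,s["width"],s["force"],np.round(s["q"],1))
t=manip.snapshot("scene")["image"][150:350,215:415];w=manip.snapshot("wrist")["image"]
cv2.imwrite("pics/m7.png",np.hstack([w[:400,120:520],cv2.resize(t,(400,400))])[...,::-1])
```

```text
[ 0.49510591 -0.29930404  0.15190746] 0.08506623205080363 [ 0.71697841 -0.07436281  0.51217585] [ -5.9  30.7  46.7 105.  -26.7  55.9  60.6]
```

View pics/m7.png

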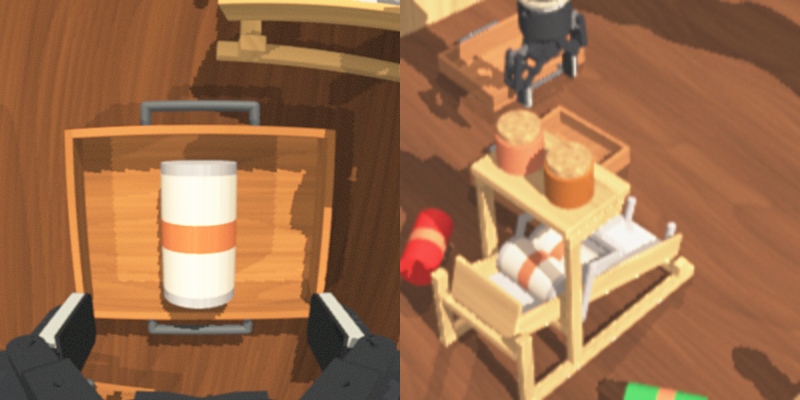

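The tin lies on its side in the tray around (198,235), released. The other two tins wait behind the closed gate, at about (530,270) and (560,245) in the scene crop. I hand it in.

>>> move_arm --increments '[0,0,0,0,0,0,0,0,0,0,0,0,0,0,0,0,0,0,0,0,0,0,0,0,0,0,0,0,0,0]'

```text
time: 17.5
tool_pos: [0.4948, -0.2987, 0.1486]
tcp_rot: [-179.9, -0.1, 98.4]
force: [-1.1, 0.1, 0.4]
width: 0.0851
gripper_force: 0.0
```

```bash
python3 -c "
from plant import manip
print(manip.hand_in())"
```

```text
the job is handed in; nothing more can be done
None
```

The job is handed in, though the hand-in returned no verdict: the first tin lies released on its side in the tray, the gate is home with the other two tins behind it, and I saw nothing else disturbed (17.5 s of 59 s used).

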